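# Hang the reference caddy and hold the fixture's guard open for a scan

### The arm

A 6-joint arm with a two-finger parallel gripper is mounted at the origin on the work surface. World frame = base frame: x ahead of the robot, y to its left, z up, the work surface at z = 0. Lengths are in mm, angles in rad, forces in N, time in s.
With the tool pointing down it reaches from about 300 to 850 mm from the base axis. Payload 5.4 kg.
Tool frame: the origin (TCP) lies at the very end of the fingers, on their centre line; the grasp point (between the pads) lies 19 mm behind it (grasp_offset is the distance from the TCP to the grasp point, in mm); z points along the fingers, y is the direction in which the jaws open and shut (so a half turn about z gives the same grasp; the last joint's range is limited). The gripper opens to 85 mm and grips with 20 to 120 N. Pads are 22 mm wide; open, the fingers measure 114 mm over their backs; the gripper's body (76 mm by 85 mm) begins 54 mm behind the grasp point. The pads swing forward as they close: fully open they stand 13 mm farther back than shut.
Start: joints at [-1.505, 0.158, 1.597, -0, 1.386, -0.21], TCP at [156.559, -553.259, 231.299] pointing down, gripper open.
Joint ranges: [-2.91, 2.91], [-0.94, 2.29], [0.18, 2.7], [-1.29, 4.43], [0.17, 2.64], [-3, 3]. Speed limits (rad/s): [2.57, 2.57, 3.14, 3.14, 3.14, 3.14].

### API

Orientations are given as [roll, pitch, yaw] about the fixed x, y, z axes, in that order (R = Rz(yaw) Ry(pitch) Rx(roll)).
In Python, from cell import sense, capture, sign_off, spot_in, grasp_offset gives the robot as it stands.
- The arm moves only by the shell command python3 -m handwheel 'ROWS' [OPENING] [FORCE]. ROWS is JSON, a list of rows, each a list of 2 entries, a list of its own where there are three numbers: the shift along the world's x, y, z in cm, then the turn, a rotation vector about the world's x, y, z in degrees. A call has 1 to 5 rows; each row shifts and turns the commanded pose from where the row before left it; what a row does not reach is not made up. A row lasts 1/8 s, in which the tool goes at most 62.5 mm and 10.7 degrees, less where a joint would pass 70% of its speed; a pose out of reach is approached as far as the arm can. A call is refused whole if a number of a shift passes 6.25 or a number of a turn 10.7, either way. A call with a gripper value outside its range is refused whole. OPENING is the opening in per cent of the stroke, from 0 (shut) to 100 (fully open), set as the call begins (- or left out, the last holds). The fingers move at their own pace and stop on an object; FORCE is the grip in N (left out, the last holds). Time passes only in rows, so rows that do not move let the fingers close. It gives the time, the measured TCP pose, the force and the opening at its end, in the units of the state.
- sense(): the state, without advancing time (a new reading comes with each control period).
- capture(name): name is "scene" or "top"; returns a dict with "image" (400x640x3 uint8, blue, green, red), "fov_y" (degrees; the focal length in pixels is half the picture's height over the tangent of half this angle, whatever the lens; pixels are square), "cx", "cy" (the principal point, pixels), "R" (3x3) and "t" (3): a world point X has camera coordinates R X + t. Camera axes: x right, y down, z forward; pixel columns grow to the right and rows downward; lengths in mm; the calibration is good to about 2 mm. A picture is of the moment at which its call begins. There is no depth.
- sign_off(): hands the job in, once; it reports no verdict.
Trained networks look in a picture, given as the dict that the camera call returned (one of the last four; its "shot" number tells which), for a name from the list of things; names that differ only in an ending like _2 or _b are one class to them, and where a whole thing is asked for, a point or a joint stands for the part that bears it (a point fixed in the world has none). Each returns a list of dicts, best first, with "p" (0 to 1); they miss things now and then, are a little off and sometimes report something else, mostly with a low value. They report only what shows in the picture. A call takes as long as a camera call. They do not tell look-alikes from the thing itself.
- spot_in(target, picture): "location" ([row, column] as shares, 0 to 1, of the picture: columns of its width, rows of its height, amid what is visible of it).
The state is a dict: "time_s": time; "qpos": joint angles; "joint_velocities": joint speeds; "effort": joint torques, N m; "tcp_pos": TCP position; "eef_rot": TCP orientation; "force": force on the tool from outside, world axes, zero at the start; "moment": the same for the moment, N m; "gripper_width": finger opening in mm.
Only numpy, scipy, OpenCV 4.12 (cv2) and the standard library are available. Lean on these libraries where they do the work, as an engineer would, in place of code of your own. Each camera call takes 0.05 s, during which the arm holds its last target.

### The job

Get the checking fixture ready for a 3D scan: first, with the guard still shut, hang the orange reference caddy by its handle across both prongs of the hook stand and let go of it, then lift the fixture's sprung green guard by its red bar to 60 degrees from closed (within about 8 degrees) and keep it there. Finish while holding the guard still at that angle with the gripper on it, since it falls shut if released; leave the can, the mug and the carton where they stand.

Things in the scene. Friction and masses are not known exactly. Their poses are not given: they have to be found in the camera images.
- fixture: Checking fixture fixed to the bench: a low green open-topped steel box 170 (x) x 200 (y) x 85 mm high with a machined disc inside, and a grey housing 75 x 200 x 100 mm high behind it, from 85 to 160 mm along +x. Origin: underside, centre of the green box; x points away from its front (the red bar is on the -x side), z up. It may stand left or right, turned a little.
- guard (a joint): Angle of the green guard with clear window, in rad: 0 closed (level on the box), positive lifting, 1.047 is 60 degrees, stop at 1.5. Guard 170 x 200 x 6 mm, 0.45 kg, hinged along the fixture's y axis at its far side; a spring and its weight always swing it shut (about 5 N upward at the red bar to lift it, about 4 N to hold it at 60 degrees).
- guard_handle (a point): Centre of the guard's red round bar, 12 mm diameter, 110 mm clear between its two steel arms, parallel to the fixture's y axis, 235 mm from the hinge line and 65 mm in front of the guard panel's front edge and the box's front wall; 95 mm above the bench when closed. Axes as the guard: y along the bar, z along the panel's outward normal.
- guard_hinge (a point): Middle of the guard's hinge line, at fixture-frame (85, 0, 85.5) mm. The bar's centre lies at (-235, 0, +9) mm from it in the guard's frame; lifting the guard moves the bar up and then towards +x of the fixture.
- stand: Fixed hook stand, left or right, turned a little. Base plate 190 x 130 x 12 mm, post at the origin (underside, under the post). At 180 mm height (axis) a 10 mm cross bar on the post carries two prongs, 8 mm thick, running level 130 mm along the stand's -x at y = -36 and +36 mm; their yellow tips turn up at x = -147 mm, to 204 mm above the bench. Nothing is between or above the prongs.
- stand_seat (a point): Midway between the prongs, level with their upper sides (184 mm above the bench), 75 mm from the post; axes as the stand. The handle, along the stand's y, lies with its axis 5 mm above this point. Bring the arch over the prongs from the tip side, handle axis about 235 mm above the bench (handle clears the tips, tray passes below the prongs), then lower.
- caddy: Loose orange tray 60 (x) x 146 (y) x 35 mm with four white reference spheres fixed in it and a rigid arch handle, about 0.25 kg. Origin: centre of its underside; y along the handle, z up.
- caddy_handle (a point): Middle of the caddy's black round handle bar, 10 mm diameter, 130 mm clear between its two uprights, along the caddy's y axis, 140 mm above the caddy's underside; the white spheres reach 41 mm above the underside. Room for fingers below and beside it.
- spray_can: Bystander: blue can, 52 mm diameter, 120 mm high, standing. Origin: centre of its underside.
- marker_box: Bystander: carton 70 x 100 x 40 mm. Origin: centre of its underside.
- mug: Bystander: blue mug, 76 mm diameter, 90 mm high. Origin: centre of its underside.
Not all that is in view belongs to the job. Of the things that look like the caddy, take the one that is farthest from the robot's base at the start.

How it is judged (in metres and radians):
On the way:
1. the caddy hangs by its handle on both prongs, let go, with the guard still shut (z of caddy_handle in the frame of stand between 0.182 and 0.2 m and x of caddy_handle in the frame of stand between -0.14 and -0.005 m and y of caddy_handle in the frame of stand between -0.03 and 0.03 m and angle between caddy's own z axis and vertical below 0.3 rad and contact force between caddy and stand above 1 N and contact force between caddy and the fingers below 0.2 N and contact force between caddy and the arm below 0.2 N and linear speed of caddy below 0.05 m/s and value of joint guard below 0.15 rad), for 0.3 s.
At the end, for the whole second after the job is handed in: The caddy hangs still and within 17 degrees of upright by its handle on both prongs, within 30 mm of centre, untouched by the robot; the guard is still at 60 degrees, give or take 8, carried by the fingers (over 1 N) and not touched by the caddy (z of caddy_handle in the frame of stand between 0.182 and 0.2 m and x of caddy_handle in the frame of stand between -0.14 and -0.005 m and y of caddy_handle in the frame of stand between -0.03 and 0.03 m and angle between caddy's own z axis and vertical below 0.3 rad and contact force between caddy and stand above 1 N and contact force between caddy and the fingers below 0.2 N and contact force between caddy and the arm below 0.2 N and linear speed of caddy below 0.05 m/s and value of joint guard between 0.907 and 1.187 rad and velocity of joint guard between -0.1 and 0.1 rad/s and contact force between the fingers and guard above 1 N and contact force between caddy and guard below 0.2 N); the arm keeps its last pose, push and grip.
It fails at once if the can is moved more than 40 mm or tipped (distance of spray_can from where it was at the start of the episode above 0.04 m or angle between spray_can's own z axis and vertical above 0.4 rad).
It fails at once if the carton is moved more than 40 mm or tipped (distance of marker_box from where it was at the start of the episode above 0.04 m or angle between marker_box's own z axis and vertical above 0.4 rad).
It fails at once if the mug is moved more than 40 mm or tipped (distance of mug from where it was at the start of the episode above 0.04 m or angle between mug's own z axis and vertical above 0.4 rad).
It also fails if it takes over 58 s, if anything falls off the work surface, if the arm or the gripper's body presses on something with over 40 N, if the wrist force passes 120 N, or if a joint passes its speed limit or range.

## Working session

There is one attempt and no reset: what is moved stays moved. The work goes in short steps, Python scripts to look and compute and a shell command to move; the robot and the scene stay as the last step left them, time stands still between calls to the robot, and variables do not carry over. Pictures are saved under pics/ and viewed, and the job is handed in when it is done.

```bash
ls; mkdir -p pics
python3 - <<'E'
from cell import *
import cv2,pickle
s=sense();print(s)
for n in("scene","top"):
    c=capture(n);cv2.imwrite(f"pics/{n}0.png",c["image"]);print(n,c["fov_y"],c["cx"],c["cy"],c["R"],c["t"],c.keys())
    pickle.dump(c,open(f"{n}0.pkl","wb"))
    for t in["fixture","guard_handle","stand","caddy","caddy_handle","spray_can","marker_box","mug"]:
        print(t,[(round(d["p"],2),round(d["location"][1]*640),round(d["location"][0]*400)) for d in spot_in(t,c)])
E
```

```text
pics
{'time_s': 0.0, 'qpos': array([-1.50511093e+00,  1.59047124e-01,  1.59827268e+00,  2.04022561e-06,
        1.38621645e+00, -2.10082664e-01]), 'joint_velocities': array([ 0.00123908,  0.00056394,  0.00025463, -0.00020314,  0.00129762,
        0.00043141]), 'effort': array([-9.64911706e-04, -3.96006560e+01, -3.31432092e+01, -4.57072247e-04,
        8.59213178e-03, -8.55058829e-06]), 'tcp_pos': array([ 156.51261493, -552.64310578,  230.29773876]), 'eef_rot': array([-3.13969220e+00, -4.07281656e-04,  2.75767294e-01]), 'force': array([ 0.04247633,  0.05283635, -0.3190223 ]), 'moment': array([ 0.00091431, -0.00034537,  0.01667868]), 'gripper_width': 85.47077833994372}
scene 42.10369824094026 319.72266073612303 204.44467909562323 [[-0.58544197  0.8106562   0.00970702]
 [ 0.67455505  0.49372387 -0.54882805]
 [-0.44970345 -0.31475905 -0.8358789 ]] [ 262.95026971 -248.48819229 1792.47066492] dict_keys(['image', 'fov_y', 'cx', 'cy', 'R', 't', 'shot'])
fixture [(0.63, 354, 300)]
guard_handle [(0.76, 362, 282)]
stand [(0.63, 236, 194)]
caddy [(0.92, 297, 130), (0.9, 425, 210), (0.61, 304, 225), (0.18, 366, 285)]
caddy_handle [(0.95, 303, 221), (0.69, 297, 133), (0.62, 423, 207), (0.18, 367, 286)]
spray_can [(0.96, 262, 271)]
marker_box [(0.85, 193, 155)]
mug [(0.81, 471, 306)]
top 55.34480506398458 315.48227163229325 195.24413562894202 [[ 0.01627951 -0.99978677 -0.01270377]
 [-0.98352654 -0.0137245  -0.18024199]
 [ 0.18002921  0.01542874 -0.98354026]] [   2.83015606  475.26359704 1388.46596359] dict_keys(['image', 'fov_y', 'cx', 'cy', 'R', 't', 'shot'])
fixture [(0.95, 258, 159)]
guard_handle [(0.56, 254, 168)]
stand [(0.91, 388, 183)]
caddy [(0.9, 325, 198), (0.81, 388, 262), (0.67, 252, 259)]
caddy_handle [(0.89, 327, 194), (0.67, 251, 259), (0.62, 388, 263)]
spray_can [(0.75, 321, 136)]
marker_box [(0.59, 448, 195)]
mug [(0.68, 184, 202)]
```

View pics/scene0.png

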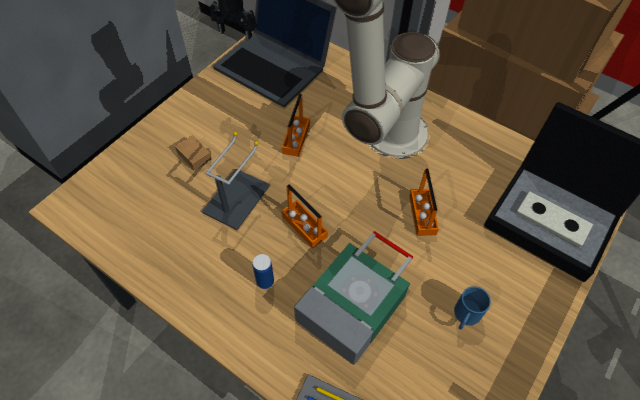

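View pics/top0.png

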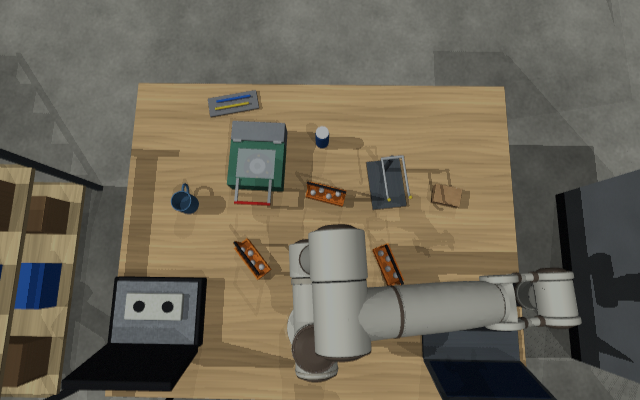

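The three look-alikes for the caddy, in scene / top pixels, are (304,225)/(325,198), (297,130)/(388,262) and (425,210)/(252,259). I'll compute their distances and look at crops.

```bash
cat > h.py <<'E'
import numpy as np,pickle,cv2
def load(n): return pickle.load(open(n+".pkl","rb"))
def f(c): return 200/np.tan(np.radians(c["fov_y"]/2))
def proj(c,X):
    p=np.atleast_2d(X)@np.array(c["R"]).T+np.array(c["t"]);return np.c_[c["cx"]+f(c)*p[:,0]/p[:,2],c["cy"]+f(c)*p[:,1]/p[:,2]]
def back(c,u,v,z):
    R=np.array(c["R"]);C=-R.T@np.array(c["t"]);d=R.T@np.array([(u-c["cx"])/f(c),(v-c["cy"])/f(c),1.]);return C+d*(z-C[2])/d[2]
def crop(c,u0,v0,w,h,s,name):
    im=cv2.resize(c["image"][v0:v0+h,u0:u0+w],None,fx=s,fy=s,interpolation=cv2.INTER_CUBIC);cv2.imwrite("pics/"+name,im)
E
python3 - <<'E'
from h import *
t,s=load("top0"),load("scene0")
for n,u,v in[("A",325,198),("B",388,262),("C",252,259)]:
    p=back(t,u,v,25);print(n,p,np.hypot(*p[:2]))
for n,u,v,z in[("A",304,225,25),("B",297,130,25),("C",425,210,25)]:
    p=back(s,u,v,z);print(n,p,np.hypot(*p[:2]))
crop(t,220,110,200,110,4,"t1.png");crop(s,190,120,150,130,5,"s1.png");crop(s,280,220,150,140,5,"s2.png")
E
```

```text
A [468.36846382 -25.99845752  25.        ] 469.08947727646404
B [ 232.80829118 -260.287003     25.        ] 349.2120049082021
C [235.62186968 241.09654779  25.        ] 337.1130534797267
A [497.22825076 -23.63382956  25.        ] 497.78960540648364
B [ 210.54226943 -267.61885884   25.        ] 340.5112345018832
C [236.07737293 242.94858054  25.        ] 338.7573450064572
```

View pics/t1.png

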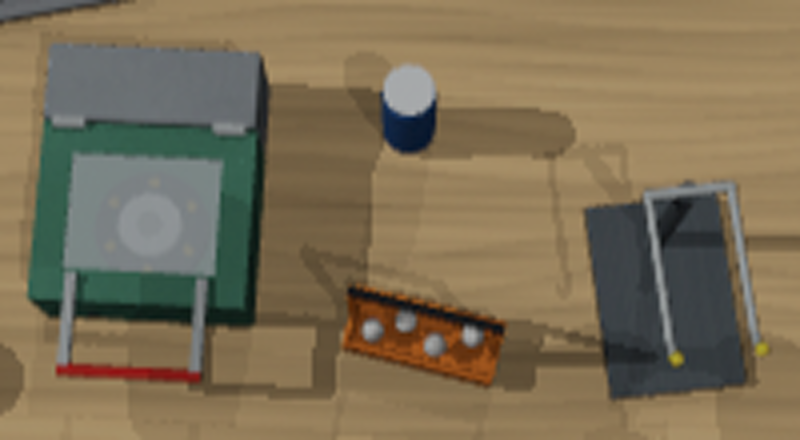

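View pics/s1.png

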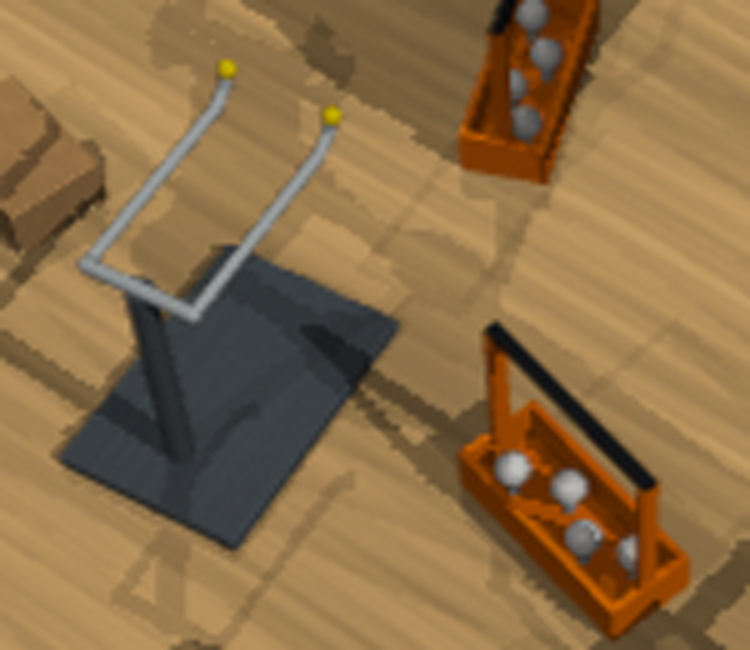

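View pics/s2.png

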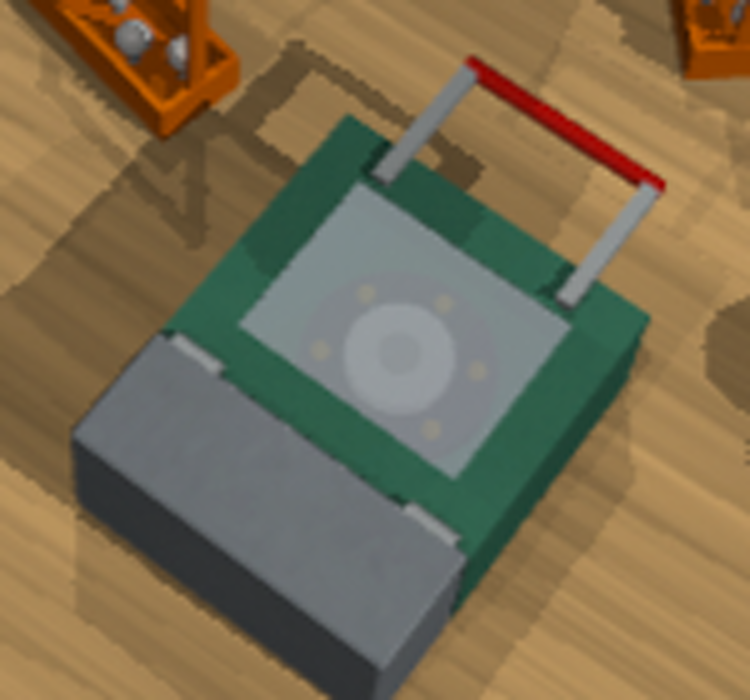

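Caddy A at scene (304,225) / top (325,198) is the farthest, about 480 mm from the base against about 340 for the others. In the crops its handle runs from scene (288,186) to (320,217), the stand's yellow tips are at scene (235,133) and (256,143) and point toward the robot, and the red bar is at scene (374,232)–(412,257). Next I'll fit the poses.

```bash
cat > fit.py <<'E'
from h import *
from scipy.optimize import least_squares
t,s=load("top0"),load("scene0")
T=lambda u,v:(t,(u+.5)/4-.5+220,(v+.5)/4-.5+110)
S1=lambda u,v:(s,(u+.5)/5-.5+190,(v+.5)/5-.5+120)
S2=lambda u,v:(s,(u+.5)/5-.5+280,(v+.5)/5-.5+220)
def fit(name,obs,x0):
    def res(p):
        r=[]
        for (c,u,v),X in obs:
            x,y,z=X;q=[p[0]+np.cos(p[2])*x-np.sin(p[2])*y,p[1]+np.sin(p[2])*x+np.cos(p[2])*y,z]
            r+=list(proj(c,q)[0]-[u,v])
        return r
    o=least_squares(res,x0,x_scale=[10,10,.1],loss="soft_l1");print(name,o.x[:2].round(1),"yaw",o.x[2].round(4),np.degrees(o.x[2]).round(1));print(np.array(res(o.x)).reshape(-1,2).round(1).tolist());return o.x
H=lambda y:(0,y,140)
fit("caddy",[(T(352,292),H(70)),(T(502,327),H(-70)),(S1(493,331),H(-70)),(S1(650,484),H(70)),
 (S1(615,636),(30,73,35)) if 0 else (S1(459,455),(30,-73,35)),(S1(613,612),(30,73,35)),(S1(688,558),(-30,73,35)),
 (T(345,346),(-30,73,35)),(T(494,384),(-30,-73,35))],[470,-26,0.])
fit("stand",[(T(676,359),(-147,36,204)),(T(762,350),(-147,-36,204)),(T(650,192),(0,36,180)),(T(735,186),(0,-36,180)),
 (S1(227,68),(-147,-36,204)),(S1(332,115),(-147,36,204)),(S1(88,265),(0,-36,180)),(S1(195,313),(0,36,180))],[500,-200,0.])
fit("fixture",[(T(58,371),(-150,60,95)),(T(202,378),(-150,-60,95)),(S2(472,64),(-150,-60,95)),(S2(660,185),(-150,60,95)),
 (T(50,45),(160,100,100)),(T(262,55),(160,-100,100)),(S2(75,432),(160,-100,100)),(S2(380,668),(160,100,100)),(S2(165,335),(85,-100,100)),(S2(463,560),(85,100,100))],[550,150,0.])
for n,u,v,z in[("can",410,90,120)]:
    print(n,back(*T(u,v),z))
for n,u,v,z in[("can",262,258,120),("mug",475,295,90)]: print(n,back(s,u,v,z))
E
python3 fit.py
```

```text
caddy [488.  -29.7] yaw -0.233 -13.3
[[-0.4, -0.5], [0.8, 0.3], [-0.2, -0.6], [0.2, 0.2], [-0.3, -0.7], [0.2, 0.1], [0.6, -0.7], [-0.5, -0.7], [-0.1, -0.9]]
stand [ 588.5 -254.8] yaw 0.1112 6.4
[[0.1, -0.9], [0.3, -0.8], [-0.1, 0.1], [-0.6, -0.3], [0.8, -0.9], [0.4, -0.9], [-0.0, -0.4], [-0.4, 0.3]]
fixture [585.3 233.5] yaw -0.0389 -2.2
[[1.0, -0.6], [-1.9, -0.7], [1.1, 0.5], [-0.5, -0.1], [-0.2, -1.4], [-0.1, -1.3], [-0.9, -0.6], [1.2, 0.1], [-0.7, -2.2], [2.1, -1.7]]
can [696.23305503 -11.66988668 120.        ]
can [690.52367514 -17.19322114 120.        ]
mug [434.48171703 492.22093867  90.        ]
```

```bash
python3 -m handwheel '[[[3.3,5.2,0.6],[0,0,6.1]],[[3.3,5.2,0.6],[0,0,6.1]],[[3.3,5.2,0.6],[0,0,6.1]],[[3.3,5.2,0.6],[0,0,6.1]],[[3.3,5.2,0.6],[0,0,6.1]]]' 100 60; python3 -m handwheel '[[[3.3,5.2,0.6],[0,0,6.1]],[[3.3,5.2,0.6],[0,0,6.1]],[[3.3,5.2,0.6],[0,0,6.1]],[[3.3,5.2,0.6],[0,0,6.1]],[[3.3,5.2,0.6],[0,0,6.1]]]';python3 -m handwheel '[[[0,0,0],[0,0,0]],[[0,0,0],[0,0,0]]]'
```

```text
time_s: 1.52
tcp_pos: [322.3, -291.6, 261.7]
eef_rot: [3.141, 0.0, 0.811]
force: [0.8, -0.6, -1.1]
gripper_width: 85.8
time_s: 2.15
tcp_pos: [487.5, -31.3, 291.9]
eef_rot: [3.14, 0.0, 1.344]
force: [0.2, -1.8, 0.3]
gripper_width: 85.7
time_s: 2.4
tcp_pos: [486.3, -33.4, 291.1]
eef_rot: [-3.141, 0.0, 1.341]
force: [-0.1, -0.7, -0.4]
gripper_width: 85.4
```

```bash
python3 -m handwheel '[[[0.2,0.4,-4],[0,0,0]],[[0,0,-4],[0,0,0]],[[0,0,-4],[0,0,0]],[[0,0,-3],[0,0,0]],[[0,0,-2],[0,0,0]]]'; python3 -m handwheel '[[[0,0,0],[0,0,0]],[[0,0,0],[0,0,0]]]'
python3 - <<'E'
from cell import *
from h import *
s=capture("scene");crop(s,230,120,150,130,5,"s3.png")
t=capture("top");crop(t,260,130,130,110,6,"t3.png")
E
```

```text
time_s: 3.02
tcp_pos: [487.0, -30.8, 119.5]
eef_rot: [-3.139, 0.0, 1.337]
force: [-0.5, -0.2, -0.2]
gripper_width: 85.2
time_s: 3.28
tcp_pos: [489.0, -30.4, 122.4]
eef_rot: [3.14, 0.0, 1.339]
force: [0.0, 0.0, 0.5]
gripper_width: 85.4
```

View pics/s3.png

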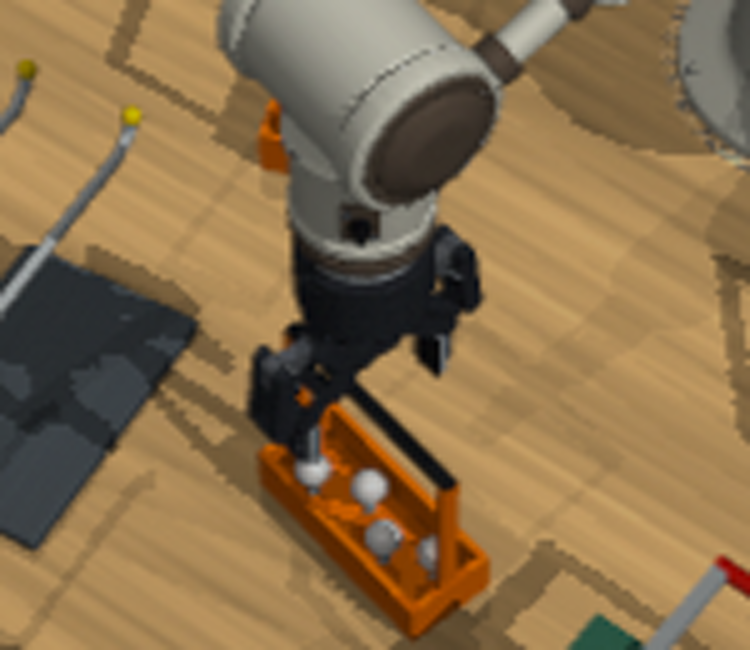

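The fingers straddle the black handle bar, with the near finger at crop (285,420) and the far one at (435,350). Closing now.

```bash
python3 -m handwheel '[[[0,0,0],[0,0,0]],[[0,0,0],[0,0,0]],[[0,0,0],[0,0,0]],[[0,0,0],[0,0,0]],[[0,0,0],[0,0,0]]]' 0 60; python3 -m handwheel '[[[0,0,0],[0,0,0]],[[0,0,0],[0,0,0]],[[0,0,0],[0,0,0]]]';python3 -m handwheel '[[[0,0,1],[0,0,0]],[[0,0,2],[0,0,0]],[[0,0,3],[0,0,0]],[[0,0,3],[0,0,0]],[[0,0,3],[0,0,0]]]'
python3 - <<'E'
from cell import *
from h import *
pickle.dump(capture("scene"),open("scene1.pkl","wb"));s=load("scene1");crop(s,230,100,150,130,5,"s4.png")
t=capture("top");pickle.dump(t,open("top1.pkl","wb"));crop(t,260,130,130,110,6,"t4.png")
E
```

```text
time_s: 4.0
tcp_pos: [488.8, -29.3, 121.4]
eef_rot: [3.141, -0.0, 1.34]
force: [0.1, 0.5, -0.0]
gripper_width: 8.1
time_s: 4.38
tcp_pos: [488.7, -29.3, 121.4]
eef_rot: [3.141, -0.0, 1.34]
force: [1.3, 0.4, 0.2]
gripper_width: 8.0
time_s: 5.0
tcp_pos: [488.0, -29.2, 242.3]
eef_rot: [-3.141, 0.0, 1.34]
force: [0.1, -0.6, -2.1]
gripper_width: 7.7
```

View pics/s4.png

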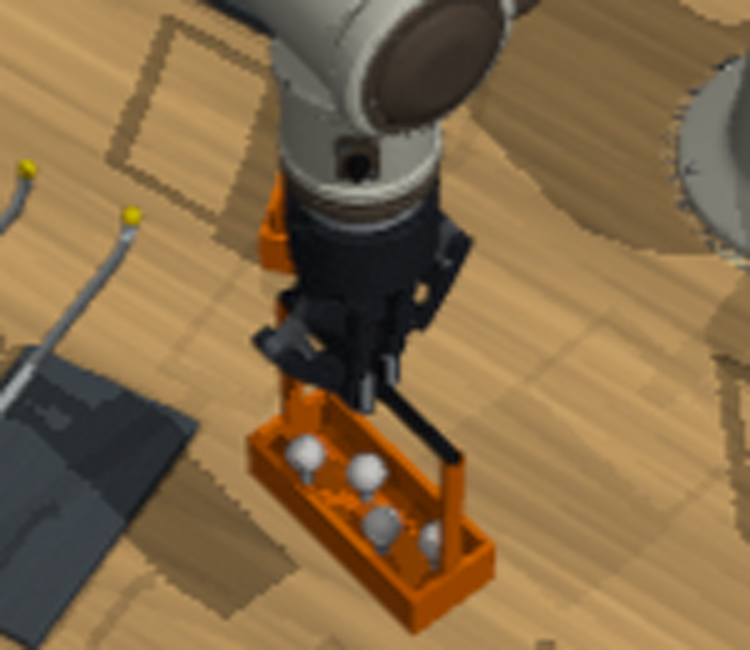

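View pics/t4.png

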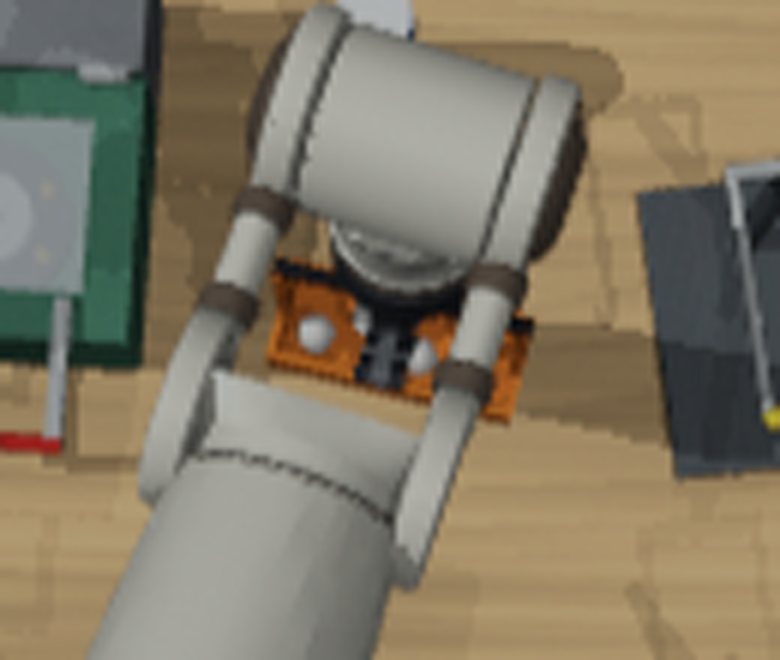

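```bash
python3 -m handwheel '[[[-4,-2,0],[0,0,2.8]],[[-4,-2,-0.5],[0,0,2.8]],[[-4,-2,-0.5],[0,0,2.8]],[[0,-4,-0.5],[0,0,2.8]],[[0,-5,-0.5],[0,0,2.8]]]'; python3 -m handwheel '[[[0,-5,-0.5],[0,0,2.8]],[[0,-5,0],[0,0,2.8]],[[0,0,0],[0,0,0]],[[0,0,0],[0,0,0]],[[0,0,0],[0,0,0]]]'
python3 - <<'E'
from cell import *
from h import *
s=capture("scene");pickle.dump(s,open("scene1.pkl","wb"));crop(s,200,80,150,130,5,"s5.png")
t=capture("top");pickle.dump(t,open("top1.pkl","wb"));crop(t,340,130,130,130,6,"t5.png")
E
```

```text
time_s: 5.72
tcp_pos: [367.5, -179.4, 219.9]
eef_rot: [-3.141, -0.001, 1.587]
force: [0.5, -0.4, -2.4]
gripper_width: 8.2
time_s: 6.35
tcp_pos: [368.5, -278.0, 215.7]
eef_rot: [-3.141, -0.001, 1.684]
force: [-0.1, -0.2, -1.8]
gripper_width: 7.8
```

View pics/s5.png

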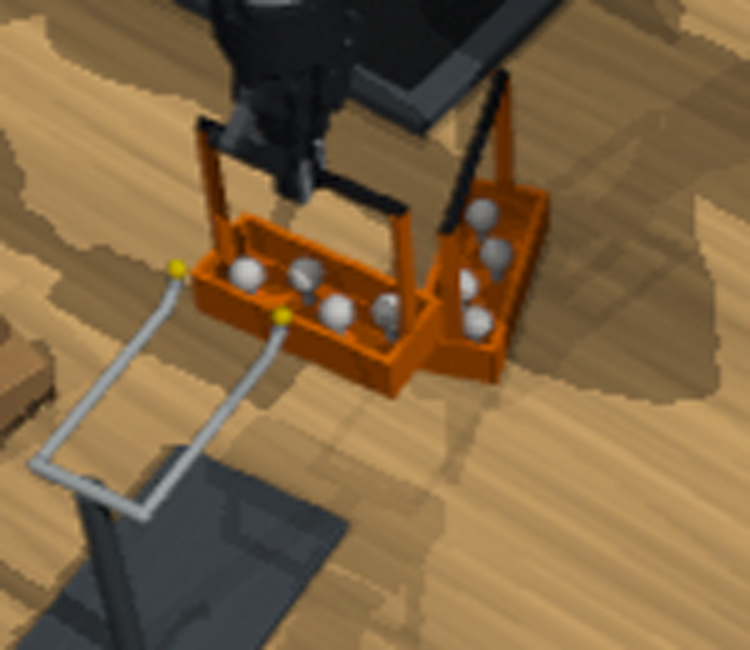

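View pics/t5.png

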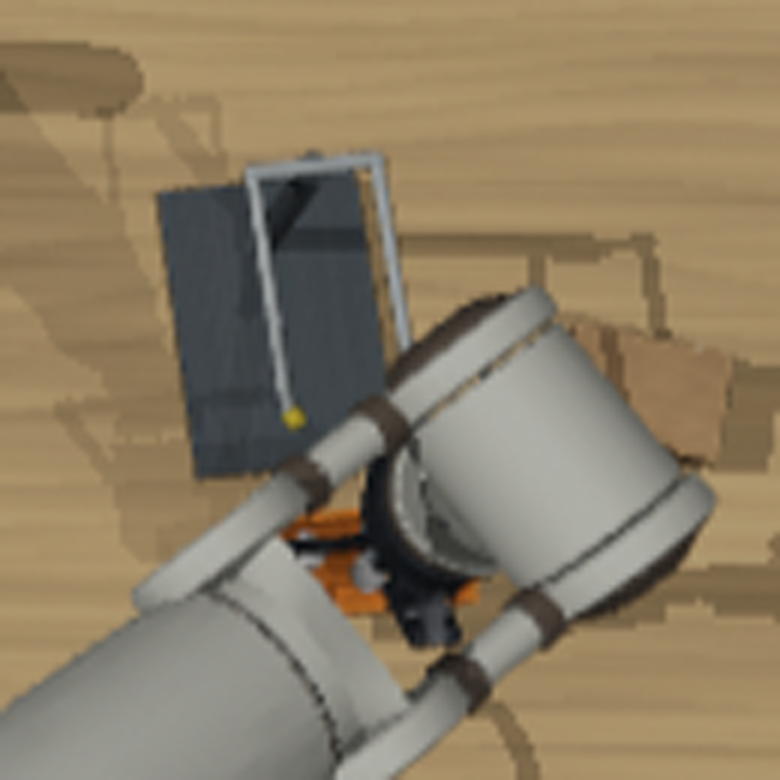

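Run:
```python
from h import *
s=load("scene1")
o=np.array([(203,122),(403,209)])/5+[200,80]
for z in (232,235,238):
  a=np.radians(6.5);c=np.array([368.5,-278,z])
  print(z,proj(s,[c+70*np.array([np.sin(a),-np.cos(a),0]),c-70*np.array([np.sin(a),-np.cos(a),0])]),o)
```

```text
232 [[239.71530669 105.33161641]
 [279.98214779 122.9729072 ]] [[240.6 104.4]
 [280.6 121.8]]
235 [[239.59455207 104.6128916 ]
 [279.92578019 122.26611467]] [[240.6 104.4]
 [280.6 121.8]]
238 [[239.47340257 103.89181643]
 [279.86922375 121.55695422]] [[240.6 104.4]
 [280.6 121.8]]
```

```bash
python3 -m handwheel '[[[2.9,0.3,0],[0,0,0]],[[2.9,0.3,0],[0,0,0]],[[2.9,0.3,0],[0,0,0]],[[2.9,0.3,0],[0,0,0]],[[2.9,0.3,0],[0,0,0]]]';  python3 -m handwheel '[[[0,0,0],[0,0,0]],[[0,0,0],[0,0,0]]]'
python3 - <<'E'
from cell import *
from h import *
s=capture("scene");pickle.dump(s,open("scene1.pkl","wb"));crop(s,180,100,150,130,5,"s6.png")
E
```

```text
time_s: 7.08
tcp_pos: [514.6, -263.3, 216.4]
eef_rot: [3.142, 0.0, 1.684]
force: [-0.1, -0.2, -1.7]
gripper_width: 7.9
time_s: 7.32
tcp_pos: [513.1, -263.8, 216.1]
eef_rot: [-3.141, -0.0, 1.683]
force: [-0.1, -0.3, -1.7]
gripper_width: 8.0
```

View pics/s6.png

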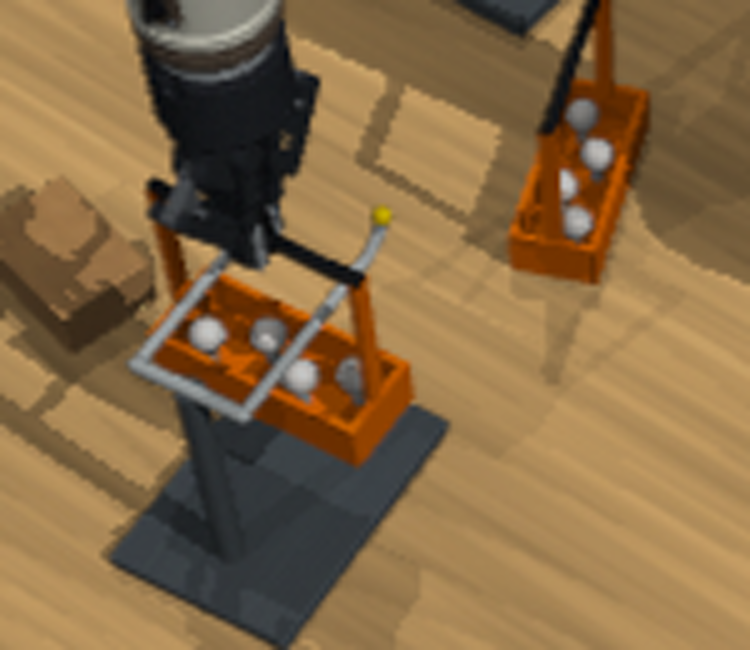

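The prongs at crop (140,360) and (245,410) run between the uprights with the tray below them. Lowering.

```bash
python3 -m handwheel '[[[0,0,-2],[0,0,0]],[[0,0,-1.5],[0,0,0]],[[0,0,-0.5],[0,0,0]],[[0,0,-0.2],[0,0,0]],[[0,0,0],[0,0,0]]]';python3 -m handwheel '[[[0,0,-0.3],[0,0,0]],[[0,0,0],[0,0,0]],[[0,0,0],[0,0,0]]]'
```

```text
time_s: 8.0
tcp_pos: [513.8, -264.5, 174.8]
eef_rot: [3.141, 0.001, 1.682]
force: [-0.6, -0.9, -2.4]
gripper_width: 7.9
time_s: 8.38
tcp_pos: [513.6, -264.3, 171.4]
eef_rot: [3.142, 0.0, 1.683]
force: [0.1, -0.1, -1.8]
gripper_width: 7.9
```

```bash
python3 -m handwheel '[[[0,0,-0.1],[0,0,0]],[[0,0,0],[0,0,0]]]';python3 -m handwheel '[[[0,0,-0.1],[0,0,0]],[[0,0,0],[0,0,0]]]'
```

```text
time_s: 8.62
tcp_pos: [513.5, -264.2, 170.2]
eef_rot: [-3.142, -0.0, 1.683]
force: [0.2, 0.8, -1.7]
gripper_width: 7.7
time_s: 8.88
tcp_pos: [513.7, -264.3, 169.9]
eef_rot: [3.141, 0.0, 1.683]
force: [-2.8, 1.9, 2.8]
gripper_width: 7.9
```

```bash
python3 -m handwheel '[[[0,0,0],[0,0,0]],[[0,0,0],[0,0,0]],[[0,0,0],[0,0,0]],[[0,0,0],[0,0,0]],[[0,0,0],[0,0,0]]]' 75
python3 - <<'E'
from cell import *
from h import *
s=capture("scene");pickle.dump(s,open("scene1.pkl","wb"));crop(s,180,100,150,130,5,"s7.png")
E
```

```text
time_s: 9.5
tcp_pos: [513.6, -264.3, 169.3]
eef_rot: [-3.142, -0.0, 1.683]
force: [-0.1, -0.2, -0.1]
gripper_width: 64.1
```

View pics/s7.png

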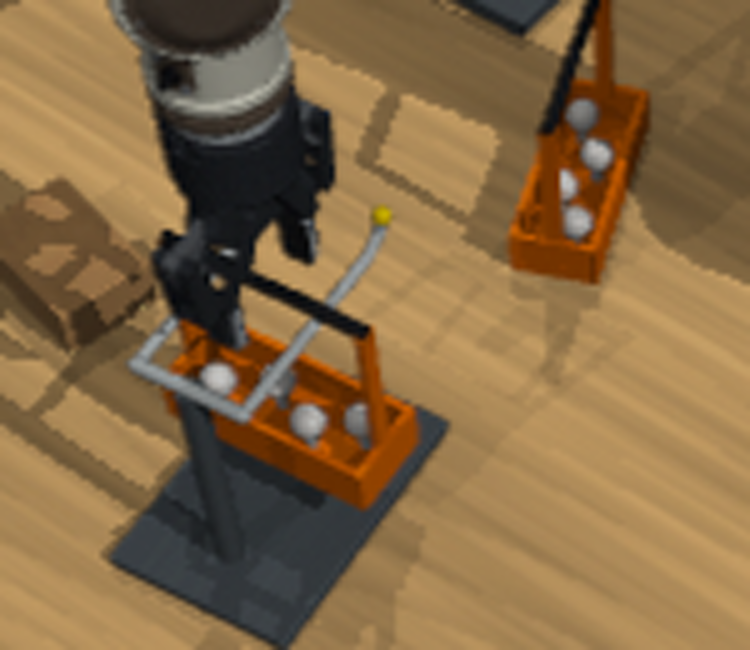

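```bash
python3 -m handwheel '[[[0,0,2],[0,0,0]],[[0,0,4],[0,0,0]],[[0,0,4],[0,0,0]],[[0,0,4],[0,0,0]],[[0,0,4],[0,0,0]]]'; python3 -m handwheel '[[[-1.6,5,0],[0,0,-0.9]],[[-1.6,5,0],[0,0,-0.9]],[[-1.6,5,0],[0,0,-0.9]],[[-1.6,5,0],[0,0,-0.9]],[[-1.6,5,0],[0,0,-0.9]]]' 50;  python3 -m handwheel '[[[0,5,0],[0,0,-0.9]],[[0,5,0],[0,0,-0.9]],[[0,5,0],[0,0,-0.8]],[[0,5,-2],[0,0,-0.8]],[[0,5,-3],[0,0,-0.7]]]'; python3 -m handwheel '[[[0,0,0],[0,0,0]],[[0,0,0],[0,0,0]]]'
python3 - <<'E'
from cell import *
from h import *
s=capture("scene");pickle.dump(s,open("scene1.pkl","wb"));crop(s,190,120,150,130,5,"s8.png");crop(s,280,180,150,140,5,"s8b.png")
t=capture("top");crop(t,340,130,130,130,6,"t8.png")
E
```

```text
time_s: 10.18
tcp_pos: [513.5, -264.2, 350.7]
eef_rot: [3.141, 0.0, 1.683]
force: [-0.0, -0.8, 0.4]
gripper_width: 64.2
time_s: 10.8
tcp_pos: [432.8, -12.8, 349.4]
eef_rot: [3.141, -0.0, 1.603]
force: [1.1, -0.3, -0.7]
gripper_width: 42.7
time_s: 11.42
tcp_pos: [434.0, 237.6, 300.0]
eef_rot: [3.138, -0.001, 1.532]
force: [1.5, -1.0, -0.4]
gripper_width: 42.7
time_s: 11.68
tcp_pos: [433.7, 235.5, 299.7]
eef_rot: [3.141, 0.0, 1.533]
force: [-0.8, -0.0, 0.9]
gripper_width: 42.6
```

View pics/s8.png

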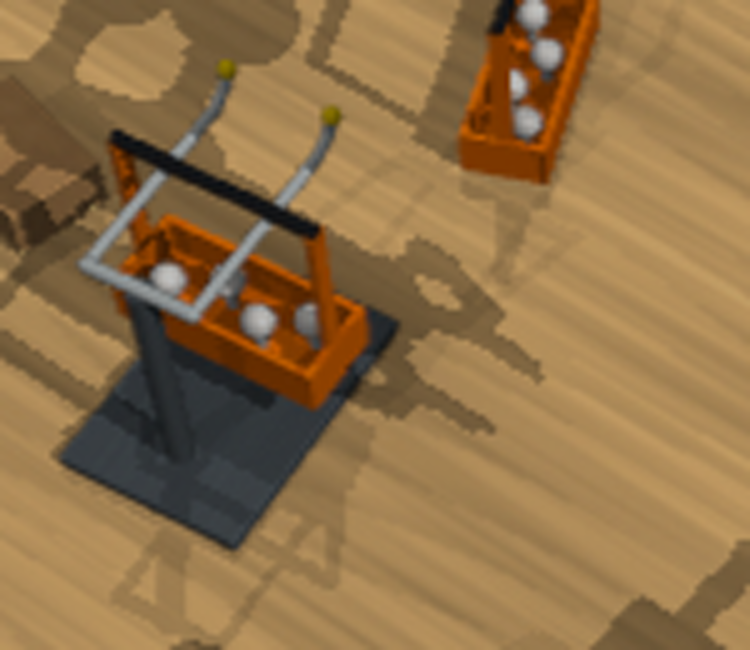

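View pics/t8.png

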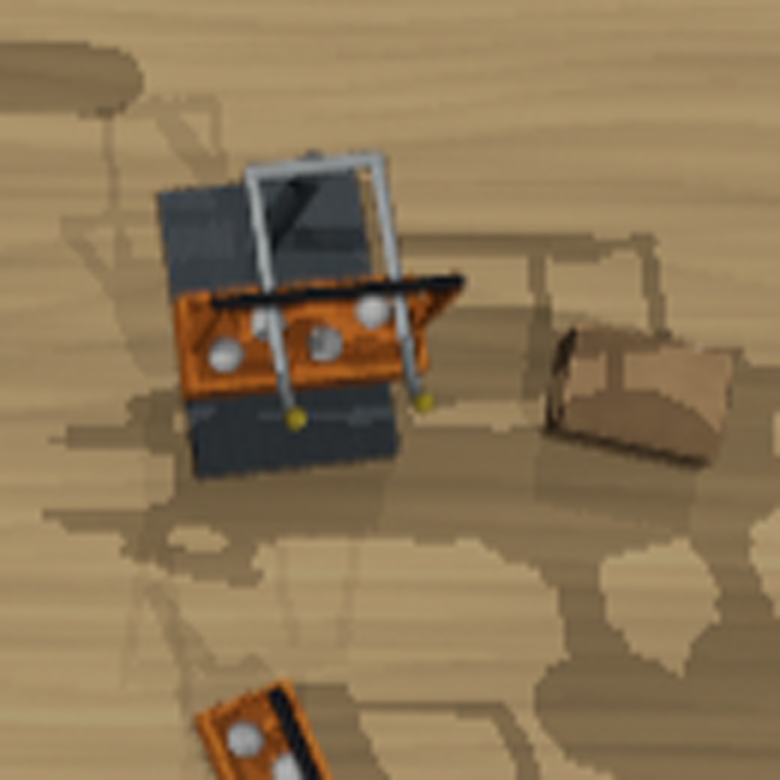

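View pics/s8b.png

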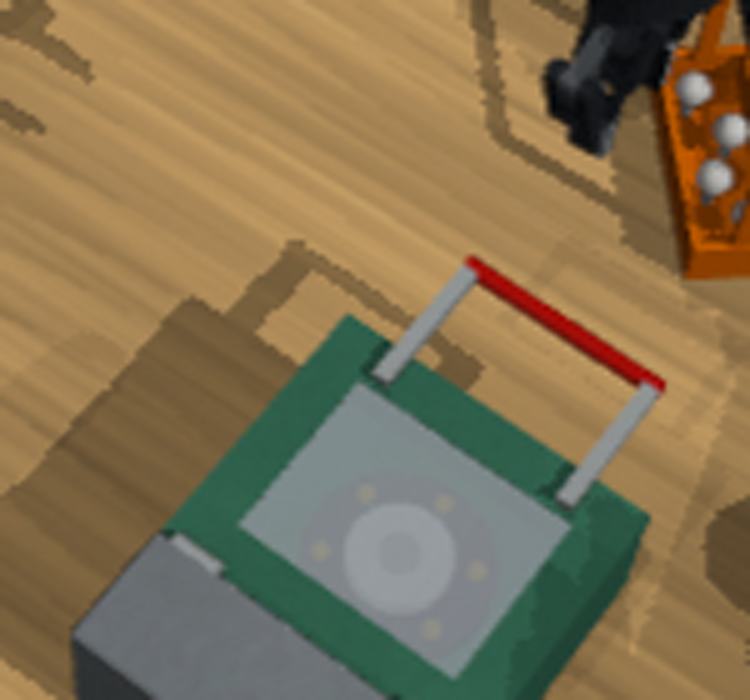

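The caddy hangs free and upright on both prongs (top crop: handle from (213,300) to (462,280), prongs at about x = 268 and 393). The guard is shut, with the red bar at scene (374,232)–(412,257). Now going down over the bar.

```bash
python3 -m handwheel '[[[0.2,0.4,-5],[0,0,0]],[[0,0,-5],[0,0,0]],[[0,0,-4],[0,0,0]],[[0,0,-2],[0,0,0]],[[0,0,0],[0,0,0]]]' 50
python3 - <<'E'
from cell import *
from h import *
s=capture("scene");crop(s,310,160,150,130,5,"s9.png")
E
```

```text
time_s: 12.4
tcp_pos: [435.2, 238.5, 138.6]
eef_rot: [-3.14, 0.001, 1.53]
force: [-0.3, 0.2, 0.2]
gripper_width: 42.6
```

View pics/s9.png

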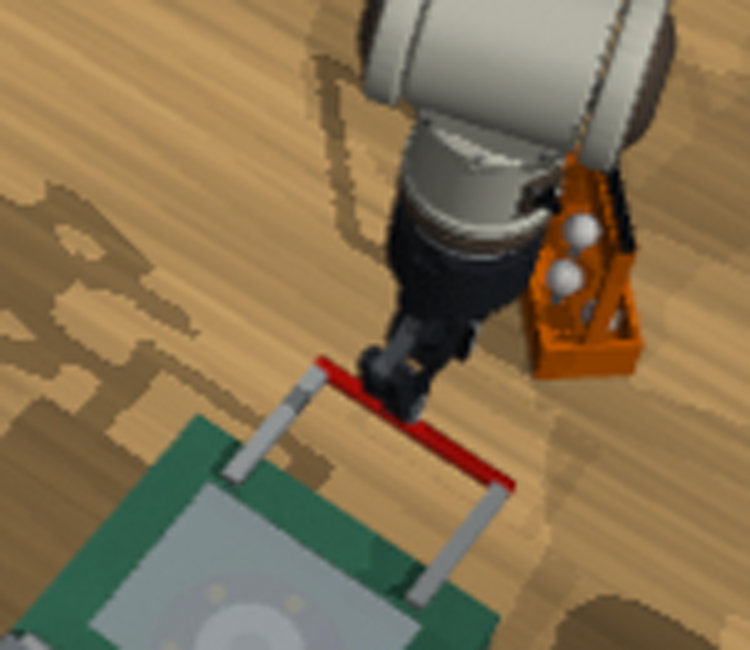

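```bash
python3 -m handwheel '[[[0,0,-2],[0,0,0]],[[0,0,-2],[0,0,0]],[[0,0,-1.5],[0,0,0]],[[0,0,-0.8],[0,0,0]],[[0,0,0],[0,0,0]]]' 50
python3 - <<'E'
from cell import *
from h import *
s=capture("scene");crop(s,310,160,150,130,5,"s10.png")
E
```

```text
time_s: 13.08
tcp_pos: [435.7, 239.7, 76.4]
eef_rot: [-3.142, 0.0, 1.532]
force: [0.6, -1.2, 0.4]
gripper_width: 42.5
```

View pics/s10.png

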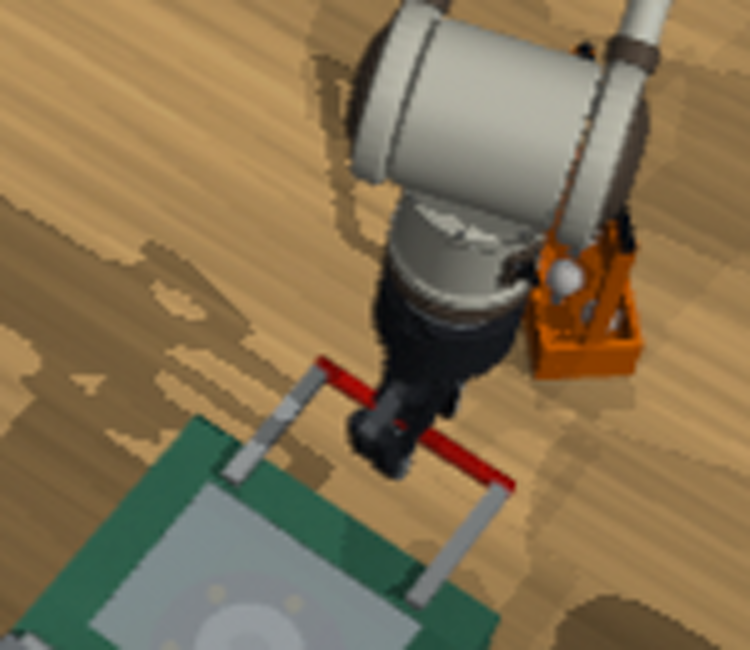

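The fingers straddle the red bar near crop (400,420). I'll close, and work out the arc.

```bash
python3 -m handwheel '[[[0,0,0],[0,0,0]],[[0,0,0],[0,0,0]],[[0,0,0],[0,0,0]],[[0,0,0],[0,0,0]],[[0,0,0],[0,0,0]]]' 0 40; python3 -c "
import numpy as np
t=np.radians(np.arange(0,61,4));x=-23.5*np.cos(t)+.9*np.sin(t);z=23.5*np.sin(t)+.9*np.cos(t)
dx=np.diff(x);print(np.c_[np.degrees(t[1:]),dx*.999,-dx*.039,np.diff(z)].round(2).tolist(),x[-1]-x[0],z[-1]-z[0])"
```

```text
time_s: 13.75
tcp_pos: [438.4, 239.8, 77.5]
eef_rot: [3.135, -0.001, 1.532]
force: [7.7, -0.3, -2.4]
gripper_width: 10.6
[[4.0, 0.12, -0.0, 1.64], [8.0, 0.23, -0.01, 1.62], [12.0, 0.35, -0.01, 1.6], [16.0, 0.46, -0.02, 1.58], [20.0, 0.57, -0.02, 1.54], [24.0, 0.67, -0.03, 1.5], [28.0, 0.77, -0.03, 1.45], [32.0, 0.87, -0.03, 1.39], [36.0, 0.97, -0.04, 1.32], [40.0, 1.06, -0.04, 1.25], [44.0, 1.14, -0.04, 1.18], [48.0, 1.22, -0.05, 1.09], [52.0, 1.3, -0.05, 1.01], [56.0, 1.36, -0.05, 0.91], [60.0, 1.42, -0.06, 0.82]] 12.529422863405992 19.90159698893431
```

```bash
python3 -m handwheel '[[[0.3,0,0],[0,0,0]],[[0,0,0],[0,0,0]],[[0,0,0],[0,0,0]]]';python3 -m handwheel '[[[0.12,0,1.64],[0,0,0]],[[0.23,-0.01,1.62],[0,0,0]],[[0.35,-0.01,1.6],[0,0,0]],[[0,0,0],[0,0,0]],[[0,0,0],[0,0,0]]]'
```

```text
time_s: 14.12
tcp_pos: [438.3, 239.8, 76.6]
eef_rot: [-3.141, 0.0, 1.533]
force: [-3.1, 0.0, 5.9]
gripper_width: 10.1
time_s: 14.75
tcp_pos: [444.7, 239.5, 124.7]
eef_rot: [-3.14, 0.0, 1.532]
force: [-4.0, 2.3, -3.8]
gripper_width: 10.1
```

```bash
python3 -m handwheel '[[[0.46,-0.02,1.58],[0,0,0]],[[0.57,-0.02,1.54],[0,0,0]],[[0.67,-0.03,1.5],[0,0,0]],[[0.77,-0.03,1.45],[0,0,0]],[[0,0,0],[0,0,0]]]';python3 -m handwheel '[[[0.87,-0.03,1.39],[0,0,0]],[[0.97,-0.04,1.32],[0,0,0]],[[1.06,-0.04,1.25],[0,0,0]],[[1.14,-0.04,1.18],[0,0,0]],[[0,0,0],[0,0,0]]]'; python3 -m handwheel '[[[0,0,0],[0,0,0]],[[0,0,0],[0,0,0]]]'
python3 - <<'E'
from cell import *
from h import *
s=capture("scene");crop(s,280,140,150,130,5,"s11.png")
E
```

```text
time_s: 15.38
tcp_pos: [469.2, 238.7, 187.9]
eef_rot: [-3.138, 0.0, 1.533]
force: [-12.8, 1.4, 0.6]
gripper_width: 10.1
time_s: 16.0
tcp_pos: [509.5, 237.3, 241.4]
eef_rot: [-3.139, 0.0, 1.533]
force: [-17.8, 0.2, 11.6]
gripper_width: 10.3
time_s: 16.25
tcp_pos: [508.5, 237.3, 240.4]
eef_rot: [-3.137, 0.001, 1.533]
force: [-17.4, -0.4, 11.6]
gripper_width: 10.5
```

View pics/s11.png

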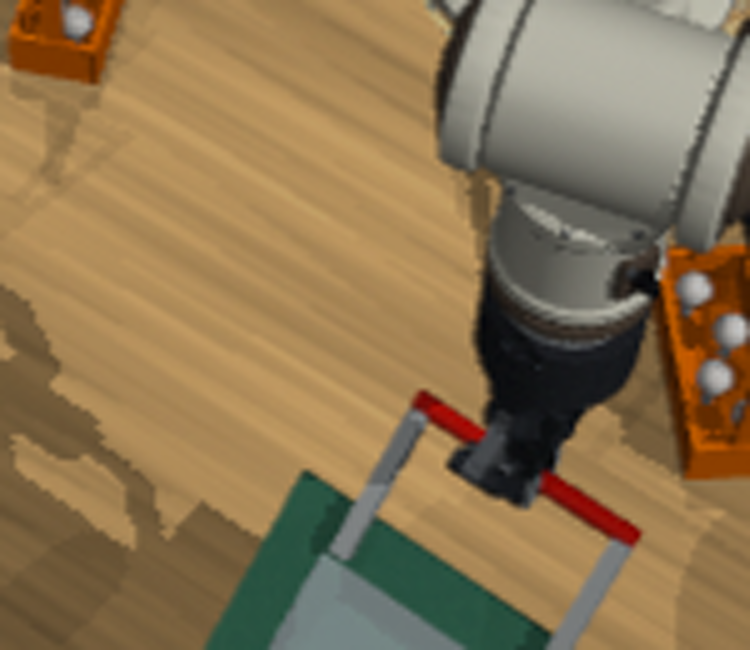

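The guard is lifted cleanly with the bar in the fingers. About 20 N pushes the tool radially outward from the hinge, so I'll ease the command outward.

```bash
python3 -m handwheel '[[[-0.15,0,0.15],[0,0,0]],[[-0.15,0,0.15],[0,0,0]],[[0,0,0],[0,0,0]],[[0,0,0],[0,0,0]]]'
```

```text
time_s: 16.8
tcp_pos: [507.8, 237.3, 240.1]
eef_rot: [3.142, -0.001, 1.532]
force: [0.1, 3.9, -7.7]
gripper_width: 10.4
```

```bash
python3 -m handwheel '[[[1.22,-0.05,1.09],[0,0,0]],[[1.3,-0.05,1.01],[0,0,0]],[[1.36,-0.05,0.91],[0,0,0]],[[0,0,0],[0,0,0]],[[0,0,0],[0,0,0]]]';python3 -m handwheel '[[[1.42,-0.06,0.82],[0,0,0]],[[0,0,0],[0,0,0]],[[0,0,0],[0,0,0]]]'
python3 - <<'E'
from cell import *
from h import *
s=capture("scene");pickle.dump(s,open("scene2.pkl","wb"));crop(s,270,150,160,200,4,"s12.png")
t=capture("top");pickle.dump(t,open("top2.pkl","wb"));crop(t,190,90,200,140,4,"t12.png")
p=sense()["tcp_pos"];b=p[2]+19-85.5;print(np.degrees(np.arcsin(b/235.17))-2.19, np.hypot(85-((p[0]-585.3)*.9992-(p[1]-233.5)*.039),b))
E
```

```text
time_s: 17.42
tcp_pos: [546.1, 235.8, 271.9]
eef_rot: [-3.141, -0.0, 1.533]
force: [-6.2, 3.1, 1.9]
gripper_width: 10.0
time_s: 17.8
tcp_pos: [560.4, 235.3, 280.8]
eef_rot: [3.142, -0.001, 1.533]
force: [-6.6, 2.0, 4.0]
gripper_width: 10.4
63.44903076859066 240.853590374123
```

View pics/s12.png

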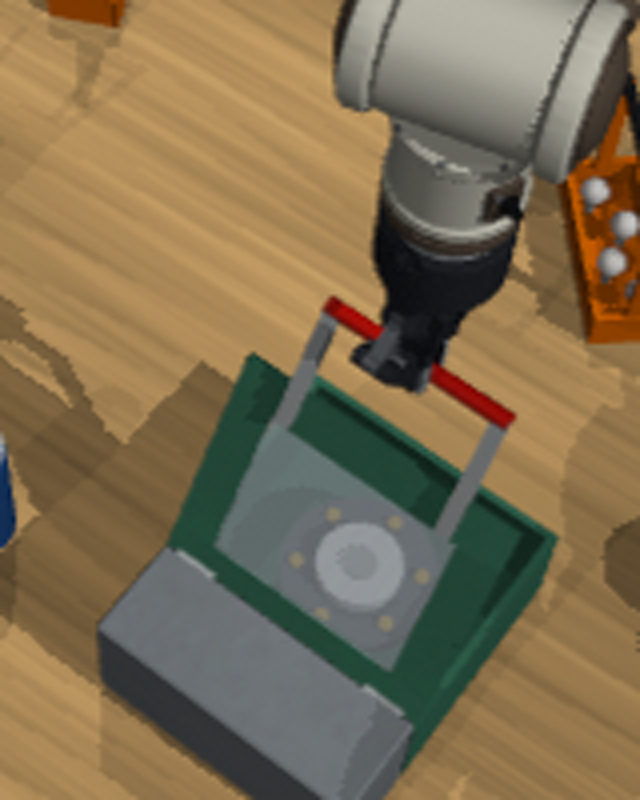

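View pics/t12.png

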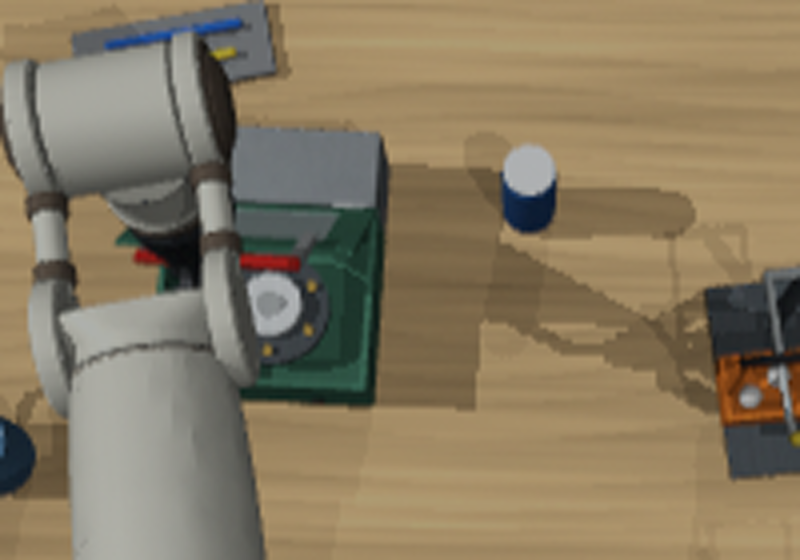

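Run:
```python
from h import *
from scipy.optimize import least_squares
t,s=load("top2"),load("scene2")
obs=[(s,(333.5)/4-.5+270,(305.5)/4-.5+150,-58),(s,510.5/4-.5+270,418.5/4-.5+150,58),(t,137.5/4-.5+190,256.5/4-.5+90,58),(t,300.5/4-.5+190,264.5/4-.5+90,-58)]
def res(p,x0):
    r=[];a=-.0389
    for c,u,v,y in obs:
        x=85-235*np.cos(p[0])+9*np.sin(p[0]);z=85.5+235*np.sin(p[0])+9*np.cos(p[0]);y=y+p[1]
        r+=list(proj(c,[x0+np.cos(a)*x-np.sin(a)*y,233.5+np.sin(a)*x+np.cos(a)*y,z])[0]-[u,v])
    return r
for x0 in(582,585.3,588):
  o=least_squares(res,[1.,0],args=(x0,));print(x0,np.degrees(o.x[0]),o.x[1],o.cost,o.fun.round(1))
```

```text
582 60.07011737994607 -0.16199996518492082 8.874871000761758 [ 1.8  0.3 -1.8 -1.2  1.7 -0.2 -2.5 -0.4]
585.3 59.12074245046308 -0.38248969458117765 8.756554534588275 [ 1.8  0.7 -1.9 -0.9  1.9 -0.  -2.4 -0.2]
588 58.34065042183786 -0.5644660925712337 8.931875028941029 [ 1.8  0.9 -2.  -0.6  2.   0.1 -2.3 -0. ]
```

The image fit gives about 59–60° and the TCP x travel about 59°, while TCP height alone gives 63° (bar probably seated a few mm deeper in the pads). All are within tolerance. I'll settle and run a final check.

```bash
python3 -m handwheel '[[[0,0,0],[0,0,0]],[[0,0,0],[0,0,0]],[[0,0,0],[0,0,0]],[[0,0,0],[0,0,0]],[[0,0,0],[0,0,0]]]'
python3 - <<'E'
from cell import *
from h import *
s=capture("scene");cv2.imwrite("pics/s13.png",s["image"]);a=sense();print(a["tcp_pos"],a["force"],abs(a["joint_velocities"]).max())
E
```

```text
time_s: 18.52
tcp_pos: [560.2, 235.3, 280.7]
eef_rot: [3.142, -0.0, 1.533]
force: [-6.8, 2.8, 3.6]
gripper_width: 10.1
[560.23070797 235.26383133 280.70209082] [-6.07994015  2.21901377  3.69374565] 0.0013532077639665985
```

View pics/s13.png

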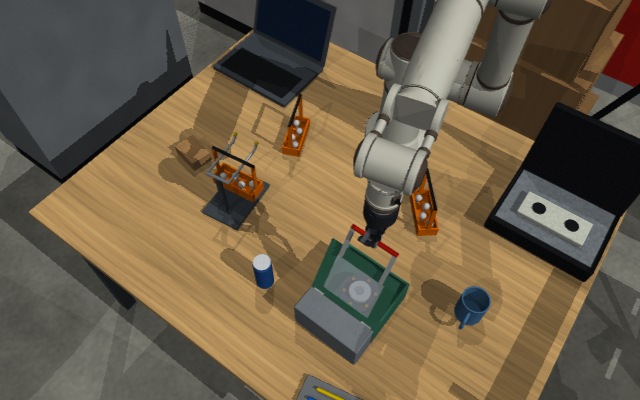

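The caddy hangs on both prongs at (237,178). The guard is open and held at (370,238), and the can (262,271), mug (472,306) and carton (193,155) haven't moved.

```bash
python3 -c "
from cell import *
print(sign_off())"
```

```text
the job is handed in; nothing more can be done
None
```

I hung the farthest orange caddy by its handle across both prongs and let go of it while the guard was still shut. Then I gripped the red bar, lifted the guard to about 60° and handed the job in at about 18.6 s, still holding it. No verdict was reported.

**Caddy:** in the last picture it hangs upright on both prongs, clear of the robot.

**Guard:** the arm was still at hand-in, with about 8 N of measured force on the tool. My angle checks disagreed slightly:

| Check | Angle |
|---|---|
| Image fit (both cameras) | 58–60° |
| TCP x travel | about 59° |
| TCP height alone | 63° |

All three are inside the 8° tolerance; the bar probably sits a few mm off the nominal grasp point.

**On the way:** at about 44° the grip built up roughly 20 N of radial force, and a 4 mm outward correction relieved it.

**Bystanders:** the can, mug and carton stand where they started in the last picture.

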